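# Seat a lamp's retaining ring with the pin spanner

## Robot

A 6-joint arm with a two-finger parallel gripper is mounted at the origin on the work surface. World frame = base frame: x ahead of the robot, y to its left, z up, the work surface at z = 0. Lengths are in mm, angles in rad, forces in N, time in s.
With the tool pointing down it reaches from about 225 to 875 mm from the base axis. Payload 3.4 kg.
Tool frame: the origin (TCP) lies at the centre of the arm's flange, where the gripper is bolted on; the fingertips stand 173 mm ahead of it and the grasp point (between the pads) lies 155 mm ahead of it; z points along the fingers, y is the direction in which the jaws open and shut (so a half turn about z gives the same grasp; the last joint's range is limited). The gripper opens to 85 mm and grips with 20 to 120 N. Pads are 22 mm wide; open, the fingers measure 114 mm over their backs; the gripper's body (76 mm by 85 mm) begins 54 mm behind the grasp point. The pads swing forward as they close: fully open they stand 13 mm farther back than shut.
Start: joints at [1.112, 0.276, 1.505, -0, 1.361, -0.121], TCP at [190.573, 542.519, 404.728] pointing down, gripper open.
Joint ranges: [-2.89, 2.89], [-0.75, 2.08], [0.22, 2.7], [-1.18, 4.32], [0.11, 2.71], [-2.7, 2.7]. Speed limits (rad/s): [2.57, 2.57, 3.14, 3.14, 3.14, 3.14].

## Interface

Orientations are given as a rotation vector (axis times angle).
In Python, from rig import readout, eyes, workorder gives the robot as it stands.
- The arm moves only by the tool servo_tool, never from a script. Its arguments are lists of equal length, an entry for each row: "gripper": the closure, from 0 (fully open) to 1 (shut); "linear": the shift along the tool's x, y, z in cm, a list of three; "angular": the turn, a rotation vector about the tool's x, y, z in degrees, a list of three. A call has 1 to 10 rows; each row shifts and turns the commanded pose from where the row before left it, along the tool's axes as they then stand; what a row does not reach is not made up. A row lasts 1/8 s, in which the tool goes at most 62.5 mm and 10.7 degrees, less where a joint would pass 70% of its speed; a pose out of reach is approached as far as the arm can. A call is refused whole if a number of a shift passes 6.25 or a number of a turn 10.7, either way. A call with a gripper value outside its range is refused whole. The fingers move at their own pace and stop on an object; "squeeze" is the grip in N (left out, the last holds). Time passes only in rows, so rows that do not move let the fingers close. It gives the time, the measured TCP pose, the force and the opening at its end, in the units of the state.
- readout.read_state(): the state, without advancing time (a new reading comes with each control period).
- eyes.get_image(name): name is "scene" or "top" or "wrist"; returns the picture (420x560x3 uint8, red, green, blue); there is no depth.
- eyes.camera_params(name): a dict with "camera_matrix" (3x3 intrinsics, pixels), "pose" (4x4, takes a point from camera to world coordinates). Camera axes: x right, y up, looking along -z (the intrinsics and any distortion apply to the point x, -y, -z); pixel columns grow to the right and rows downward; lengths in mm; the calibration is good to about 2 mm. The wrist camera is an equidistant fisheye: a pixel r from the principal point sees the ray r / f radians off the axis. A picture is of the moment at which its call begins: read the wrist's pose just before it. camera_params takes no time and is no camera call; for the wrist camera it gives the pose at the moment of the call.
- workorder.hand_in(): hands the job in, once; it reports no verdict.
The state is a dict: "clock": time; "joint_positions": joint angles; "joint_velocities": joint speeds; "joint_torque": joint torques, N m; "eef_pos": TCP position; "orientation": TCP orientation; "ft_force": force on the tool from outside, world axes, zero at the start; "wrist_torque": the same for the moment, N m; "gripper_width": finger opening in mm.
Only numpy, scipy, OpenCV 4.12 (cv2) and the standard library are available. Lean on these libraries where they do the work, as an engineer would, in place of code of your own. Each camera call takes 0.05 s, during which the arm holds its last target. There are 200 camera calls.

## Task

Take the larger two-pin spanner from the rack, engage its pins in the two holes of the retaining ring recessed in the lamp head, turn the ring clockwise until it is fully home against its stop and nip it up to about 0.35 N m, never beyond 0.6 N m. Work gently, without pressing hard on the lamp. Then lift the spanner out and stand it back upright in its well of the rack; leave the smaller spanner and the denture cast where they are.

Things in the scene. Friction and masses are not known exactly. Their poses are not given: they have to be found in the camera images.
- spanner_grip (a point): larger two-pin spanner, upright, steel with black grip, 0.12 to 0.24 kg; this point is the centre of its grip block, 36 (x) by 16 (y) by 40 mm tall, z up; grasp it across the 16 mm (along its y). Below the grip a 14 mm stem, 30 mm long, then a cross bar 50 (x) by 18 (y) by 10 mm tall, its underside 58 mm below this point. Same after a half turn about z
- spanner_pins (a point): point midway between the larger spanner's two pin tips, same axes as its grip. The pins, 6 mm in diameter with slightly rounded ends, lie at x = +20 and -20 mm and stand 10 mm down from the bar's underside, so the tips are 68 mm below the grip point
- small_spanner_grip (a point): centre of the grip of the smaller spanner, which is of the same form and height but has its pins only 26 mm apart and a bar 36 mm long; it does not fit the ring and stays in the rack
- rack: fixed wooden rack, 172 (x) by 44 (y) by 29 mm high; origin at the centre of its underside. Two wells, each 58 (x) by 26 (y) mm and 9 mm deep, hold a spanner each: its bar rests along x on two rails 20 mm above the bench, its pins hang in the slot 10 mm wide between the rails
- well_a (a point): centre of the rack's well at the rack's x = +45 mm, on the rails' top, 20 mm above the bench; one spanner of the two stands here at the start (either one). A spanner standing here has the centre of its grip 58 mm above this point
- well_b (a point): the same for the rack's well at x = -45 mm
- ring_face (a point): centre of the top face of the steel retaining ring in the lamp head, 75 mm above the bench; z up, axes turn with the ring. 62 mm across, 8 mm thick, open middle about 24 mm; two round through holes of 8 mm with slightly broken edges at x = +20 and -20 mm. The pins can enter 10 mm, until the bar rests on the ring
- lamp_rim (a point): the lamp head, a fixed grey cylinder 84 mm across standing face up on a foot 104 mm across; this point is the centre of its top rim, 80 mm above the bench, 5 mm above the ring's face. The bore in which the ring is recessed is 64 mm wide
- ring (a joint): how far the ring's lugs have run up their bayonet ramps, rad, growing as the ring is turned clockwise seen from above; starts at 0.5 to 0.9, rubs at about 0.06 N m and is fully home at its stop at 1.3. Before the lugs bite, the ring swings through 0 to 0.4 rad of easy free play (about 0.03 N m), not counted here and different each time
- seal (a joint): twist of the rubber seal under the ring, rad, clockwise positive: it yields with the torque on the ring, 0.167 rad per N m, and springs back when let go; 0.058 means 0.35 N m
- cast_center (a point): centre of a loose plaster denture cast, about 60 by 64 by 36 mm, a bystander
Mind the look-alikes: they are no part of the job. Leave any white look-alike of the part that bears spanner_grip alone.

How it is judged (in metres and radians):
On the way, in this order (a step that is already met when the one before it is completed fails the run):
1. both pins of the larger spanner are in the ring's holes, at least 4 mm deep (z of spanner_pins in the frame of ring_face below -0.004 m and horizontal distance between spanner_pins and ring_face below 0.004 m), for 0.1 s.
2. with the pins in the holes, the ring is against its stop (joint ring above 1.25) and nipped up to at least 0.2 N m (joint seal above 0.033) (value of joint ring above 1.25 rad and value of joint seal above 0.033 rad and z of spanner_pins in the frame of ring_face below -0.002 m and horizontal distance between spanner_pins and ring_face below 0.005 m), for 0.1 s.
At the end, for the whole second after the job is handed in: The ring is fully home (joint ring above 1.24) and the seal relaxed (below 0.02); the larger spanner stands upright (within 0.1 rad) and still in a well of the rack, within 8 mm of its centre, its bar down on the rails (pin tips at least 7 mm below the rails' top) (value of joint ring above 1.24 rad and value of joint seal below 0.03 rad and ((horizontal distance between spanner_pins and well_a below 0.008 m and z of spanner_pins in the frame of well_a below -0.007 m) or (horizontal distance between spanner_pins and well_b below 0.008 m and z of spanner_pins in the frame of well_b below -0.007 m)) and angle between spanner_grip's own z axis and vertical below 0.1 rad and linear speed of spanner below 0.02 m/s); the robot touches nothing.
It fails at once if the ring is overtightened: more than 0.6 N m clockwise (joint seal above 0.1) (value of joint seal above 0.1 rad).
It fails at once if the spanner bears on the lamp or its ring with more than 35 N (contact force between spanner and lamp above 35 N).
It fails at once if the smaller spanner is moved by more than 15 mm (distance of small_spanner_grip from where it was at the start of the episode above 0.015 m).
It fails at once if the denture cast is moved by more than 20 mm (distance of cast_center from where it was at the start of the episode above 0.02 m).
It also fails if it takes over 72 s, if anything falls off the work surface, if the arm or the gripper's body presses on something with over 40 N, if the wrist force passes 120 N, or if a joint passes its speed limit or range.

## Working session

There is one attempt and no reset: what is moved stays moved. The work goes in short steps, Python scripts to look and compute and a tool call to move; the robot and the scene stay as the last step left them, time stands still between calls to the robot, and variables do not carry over. Pictures are saved under pics/ and viewed, about 8 in all and at most 12, crops included, and the job is handed in when it is done.

Besides the shell and the picture viewer there is one more tool, called after "Emit:" by a JSON object that holds its "api" and its "payload", one argument or row to a line. servo_tool: Moves the arm, as the interface text tells. Its arguments: {"type":"object","properties":{"gripper":{"type":"array"},"linear":{"type":"array"},"angular":{"type":"array"},"squeeze":{"type":"number"}},"required":["gripper","linear","angular"]}

```bash
mkdir -p pics; ls
python3 - <<'E'
from rig import readout, eyes
import cv2,numpy as np
s=readout.read_state()
print(s)
a=[]
for n in("scene","top"):
    p=eyes.camera_params(n);print(n,p)
    im=eyes.get_image(n);cv2.imwrite(f"pics/{n}0.png",im[:,:,::-1])
p=eyes.camera_params("wrist");print(p)
cv2.imwrite("pics/wrist0.png",eyes.get_image("wrist")[:,:,::-1])
t=cv2.imread("pics/top0.png");cv2.imwrite("pics/top0b.png",cv2.resize(t,(800,600),interpolation=cv2.INTER_CUBIC))
E
```

```text
pics
{'clock': 0.0, 'joint_positions': array([ 1.11199401e+00,  2.76617349e-01,  1.50617392e+00,  1.84952718e-05,
        1.36070932e+00, -1.20996473e-01]), 'joint_velocities': array([-1.07583579e-03, -9.89139498e-04,  9.81647827e-05, -2.55120049e-04,
       -7.15034214e-04, -2.32370427e-03]), 'joint_torque': array([-1.00383604e-04, -4.16774118e+01, -2.45811099e+01, -4.41112115e-04,
        1.08781134e-02, -1.63099656e-05]), 'eef_pos': array([190.46608257, 542.30298238, 403.81041273]), 'orientation': array([-5.28015996e-01, -3.09633007e+00,  2.86328485e-03]), 'ft_force': array([ 1.41387796, -1.14916744, -0.41870685]), 'wrist_torque': array([-0.01821861,  0.01214395, -0.0056372 ]), 'gripper_width': 85.09329034734165}
scene {'camera_matrix': array([[384.72436617,   0.        , 280.41018773],
       [  0.        , 384.72436617, 209.98317056],
       [  0.        ,   0.        ,   1.        ]]), 'pose': array([[-4.64416125e-01, -7.45949740e-01,  4.77364272e-01,
         9.13184567e+02],
       [ 8.85540983e-01, -3.84073894e-01,  2.61351127e-01,
         1.54039758e+02],
       [-1.161165
[... 504 characters left out ...]
+01],
       [-1.55769040e-02,  1.02155028e-01,  9.94646525e-01,
         8.33427080e+02],
       [ 0.00000000e+00,  0.00000000e+00,  0.00000000e+00,
         1.00000000e+00]])}
{'camera_matrix': array([[325.1922621 ,   0.        , 282.5976245 ],
       [  0.        , 325.1922621 , 211.34367639],
       [  0.        ,   0.        ,   1.        ]]), 'pose': array([[ 3.31146591e-01, -9.10254308e-01, -2.48553878e-01,
         1.28254786e+02],
       [ 9.43576482e-01,  3.18804051e-01,  8.95957615e-02,
         5.63645117e+02],
       [-2.31494475e-03, -2.64198924e-01,  9.64465432e-01,
         3.73161523e+02],
       [ 0.00000000e+00,  0.00000000e+00,  0.00000000e+00,
         1.00000000e+00]])}
```

View pics/top0b.png

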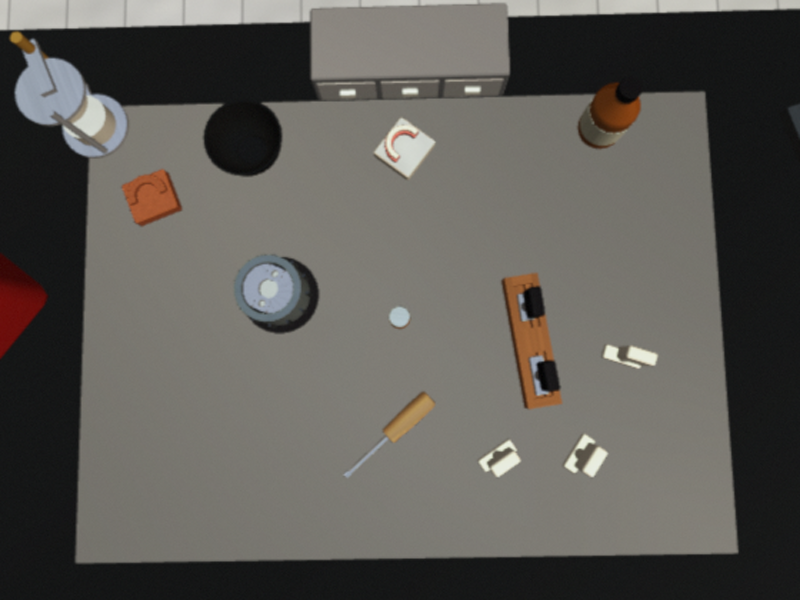

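View pics/scene0.png

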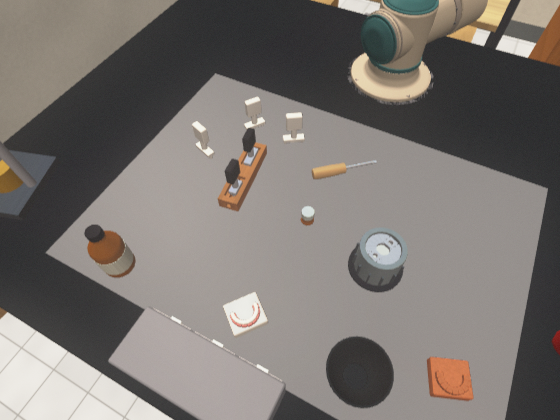

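Run:
```python
import cv2,numpy as np
t=cv2.imread("pics/top0.png");s=cv2.imread("pics/scene0.png")
a=cv2.resize(t[185:290,345:400],None,fx=5.7,fy=5.7,interpolation=cv2.INTER_CUBIC)
b=cv2.resize(t[170:240,155:225],(420,420),interpolation=cv2.INTER_CUBIC)
c=np.zeros((600,800,3),np.uint8)
c[:a.shape[0],:a.shape[1]]=a[:600]
c[:420,320:740]=b
cv2.imwrite("pics/crop1.png",c); print(a.shape)
```

```text
(598, 314, 3)
```

View pics/crop1.png

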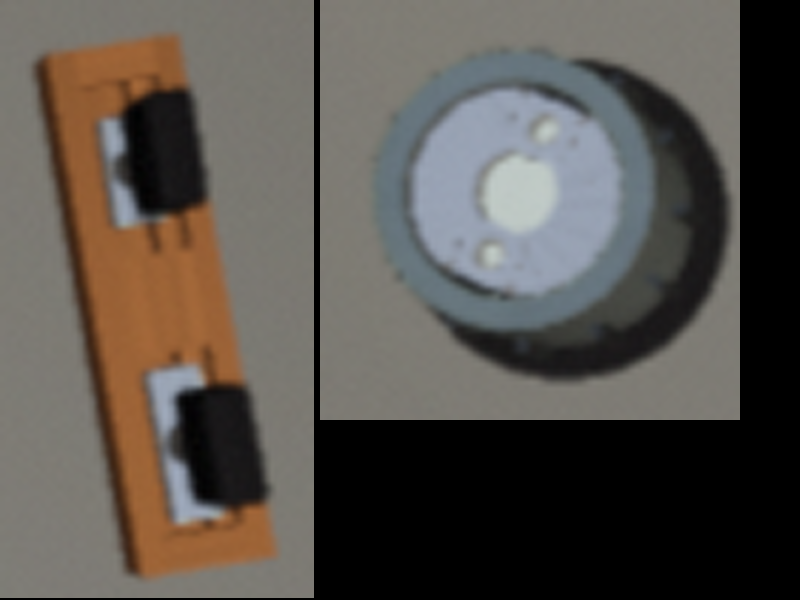

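```bash
cat > h.py <<'E'
import numpy as np,cv2
from rig import readout,eyes
from scipy.spatial.transform import Rotation as R
def ray(p,uv,fish=False):
    K=p["camera_matrix"];x=(uv[0]-K[0,2])/K[0,0];y=(uv[1]-K[1,2])/K[1,1]
    if fish:
        r=np.hypot(x,y);s=np.sin(r)/r if r>1e-9 else 1;d=np.array([x*s,-y*s,-np.cos(r)])
    else: d=np.array([x,-y,-1])
    T=p["pose"];return T[:3,3],T[:3,:3]@d
def at(p,uv,z,fish=False):
    o,d=ray(p,uv,fish);return o+d*(z-o[2])/d[2]
def proj(p,X,fish=False):
    T=p["pose"];c=T[:3,:3].T@(np.array(X,float)-T[:3,3]);v=np.array([c[0],-c[1],-c[2]]);K=p["camera_matrix"]
    if fish:
        r=np.hypot(v[0],v[1]);th=np.arctan2(r,v[2]);n=v[:2]/r*th
    else:n=v[:2]/v[2]
    return K[0,0]*n+K[:2,2]
def tool_move(target,yaw=None):
    "shift (cm) in tool axes to bring TCP to target xyz mm"
    s=readout.read_state();M=R.from_rotvec(s["orientation"]).as_matrix()
    return M.T@(np.array(target)-s["eef_pos"])/10, M
E
python3 - <<'E'
from h import *
p=eyes.camera_params("top")
A=lambda x,y,z:at(p,(345+x/5.7,185+y/5.7),z)
B=lambda x,y,z:at(p,(155+(x-320)/6,170+y/6),z)
np.set_printoptions(precision=1,suppress=True)
for c in [(45,60,29),(180,38,29),(275,555,29),(135,575,29),(148,370,30),(172,524,30),(188,443,30),(98,118,30),(118,228,30)]: print(c,A(*c))
print("angle",*[np.degrees(np.arctan2(*(A(*a)-A(*b))[[1,0]])) for a,b in [((148,370,30),(172,524,30)),((180,38,29),(275,555,29))]])
print("ring",B(545,130,75),B(491,254,75),"rim",B(515,190,80))
M=R.from_rotvec(readout.read_state()["orientation"]).as_matrix();print(M)
E
```

```text
(45, 60, 29) [ 567.6 -138.3   29. ]
(180, 38, 29) [ 573.9 -182.7   29. ]
(275, 555, 29) [ 405.9 -206.2   29. ]
(135, 575, 29) [ 400.3 -161.1   29. ]
(148, 370, 30) [ 465.7 -167.7   30. ]
(172, 524, 30) [ 416.3 -173.4   30. ]
(188, 443, 30) [ 442.1 -179.6   30. ]
(98, 118, 30) [ 548.  -154.7   30. ]
(118, 228, 30) [ 511.9 -159.8   30. ]
angle 6.601182734846057 7.947172098551673
ring [574.2 152.3  75. ] [537.6 168.2  75. ] rim [555.8 160.   80. ]
[[-0.9  0.3 -0. ]
 [ 0.3  0.9 -0. ]
 [ 0.  -0.  -1. ]]
```

Run:
```python
from h import *
d,M=tool_move([442,-179,330]);print(d,d/13); print(np.degrees(np.arctan2(M[1,1],M[0,1])))
```

```text
[-47.63735166 -59.71563445   7.47728002] [-3.66441167 -4.59351034  0.57517539]
70.64569325593038
```

Emit:
{"api": "servo_tool", "payload": {
  "gripper": [0,0,0,0,0,0,0,0,0,0],
  "linear": [
    [-3.66,-4.59,0.57],
    [-3.66,-4.59,0.57],
    [-3.66,-4.59,0.57],
    [-3.66,-4.59,0.57],
    [-3.66,-4.59,0.57],
    [-3.66,-4.59,0.57],
    [-3.66,-4.59,0.57],
    [-3.66,-4.59,0.57],
    [-3.66,-4.59,0.57],
    [-3.66,-4.59,0.57]
  ],
  "angular": [
    [0,0,0],
    [0,0,0],
    [0,0,0],
    [0,0,0],
    [0,0,0],
    [0,0,0],
    [0,0,0],
    [0,0,0],
    [0,0,0],
    [0,0,0]
  ],
  "squeeze": 80
}}

```text
clock: 1.4
eef_pos: [383.9, -13.8, 347.7]
orientation: [0.529, 3.096, 0.001]
ft_force: [2.1, 0.5, 0.4]
gripper_width: 85.6
```

Emit:
{"api": "servo_tool", "payload": {
  "gripper": [0,0,0,0,0,0,0,0],
  "linear": [
    [-3.66,-4.59,0.57],
    [-3.66,-4.59,0.57],
    [-3.66,-4.59,0.57],
    [0,0,0],
    [0,0,0],
    [0,0,0],
    [0,0,0],
    [0,0,0]
  ],
  "angular": [
    [0,0,0],
    [0,0,0],
    [0,0,0],
    [0,0,-9],
    [0,0,-9],
    [0,0,-9],
    [0,0,0],
    [0,0,0]
  ]
}}

```text
clock: 2.4
eef_pos: [441.7, -178.1, 330.5]
orientation: [0.206, -3.135, -0.0]
ft_force: [0.8, 0.3, 0.6]
gripper_width: 85.0
```

Run:
```python
from h import *
s=readout.read_state();d,M=tool_move([442,-179,330]);print(s["eef_pos"],d,np.degrees(np.arctan2(M[1,1],M[0,1])),s["joint_positions"])
p=eyes.camera_params("wrist");np.save("w1.npy",p,allow_pickle=True)
im=eyes.get_image("wrist")[:,:,::-1].copy();cv2.imwrite("pics/w1.png",im)
for X in [(442,-179,98),(487,-172,29),(442,-179,30)]:print(proj(p,X,True))
cv2.imwrite("pics/w1b.png",cv2.resize(im,(800,600),interpolation=cv2.INTER_CUBIC))
```

```text
[ 441.68032834 -178.05729602  330.48585358] [-0.01935012 -0.09765495  0.04856365] 97.5264251651369 [-5.29489789e-01  1.85267752e-01  1.82588881e+00  8.48485700e-05
  1.13065811e+00 -2.23168319e+00]
[282.57876803 227.71941215]
[283.76761054 251.84680614]
[282.617743   202.84042296]
```

View pics/w1b.png

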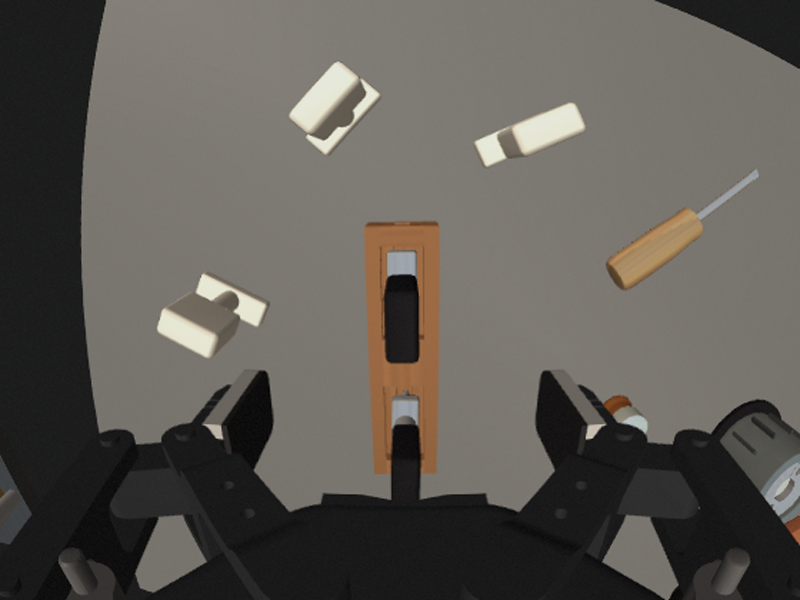

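Run:
```python
from h import *
np.set_printoptions(precision=1,suppress=True)
p=np.load("w1.npy",allow_pickle=True).item()
k=1/1.42857
A=lambda x,y,z:at(p,(x*k,y*k),z,True)
g1,g2=A(402,278,98),A(402,362,98)
print("grip",g1,g2,(g1+g2)/2)
a,b,c,d=A(365,224,29),A(439,224,29),A(437,473,29),A(375,473,29)
print(a,b,c,d,(a+b+c+d)/4); v=(c+d-a-b);print("yaw",np.degrees(np.arctan2(v[1],v[0])))
for q in [(388,252),(416,252)]:print(A(*q,30))
d,M=tool_move([*((g1+g2)/2)[:2],233]);print(d)
```

```text
grip [ 420.2 -182.6   98. ] [ 460.1 -177.4   98. ] [ 440.1 -180.    98. ]
[ 405.9 -206.6   29. ] [ 400.3 -163.8   29. ] [ 571.3 -138.1   29. ] [ 577.1 -181.7   29. ] [ 488.6 -172.5   29. ]
yaw 8.413393866251617
[ 420.6 -191.2   30. ]
[ 418.4 -174.9   30. ]
[ 0.2 -0.2  9.8]
```

Emit:
{"api": "servo_tool", "payload": {
  "gripper": [0.3,0.3,0.3,0.3,0.3,1,1,1,1,1],
  "linear": [
    [0,-0.14,2.5],
    [0,0,2.5],
    [0,0,2.5],
    [0,0,2.25],
    [0,0,0],
    [0,0,0],
    [0,0,0],
    [0,0,0],
    [0,0,0],
    [0,0,0]
  ],
  "angular": [
    [0,0,-0.5],
    [0,0,0],
    [0,0,0],
    [0,0,0],
    [0,0,0],
    [0,0,0],
    [0,0,0],
    [0,0,0],
    [0,0,0],
    [0,0,0]
  ],
  "squeeze": 80
}}

```text
clock: 3.7
eef_pos: [442.3, -179.7, 234.1]
orientation: [-0.223, 3.132, -0.002]
ft_force: [-1.2, 0.5, 6.3]
gripper_width: 15.6
```

Emit:
{"api": "servo_tool", "payload": {
  "gripper": [1,1,1],
  "linear": [
    [0,0,0],
    [0,0,0],
    [0,0,0]
  ],
  "angular": [
    [0,0,0],
    [0,0,0],
    [0,0,0]
  ]
}}

```text
clock: 4.08
eef_pos: [442.3, -179.7, 234.1]
orientation: [-0.223, 3.132, -0.002]
ft_force: [-1.3, 0.7, 5.8]
gripper_width: 15.1
```

Emit:
{"api": "servo_tool", "payload": {
  "gripper": [1,1,1,1,1,1],
  "linear": [
    [0,0,-1],
    [0,0,-2],
    [0,0,-2],
    [0,0,-2],
    [0,0,-2],
    [0,0,-1]
  ],
  "angular": [
    [0,0,0],
    [0,0,0],
    [0,0,0],
    [0,0,0],
    [0,0,0],
    [0,0,0]
  ]
}}

```text
clock: 4.82
eef_pos: [441.9, -179.5, 334.2]
orientation: [-0.223, 3.133, -0.001]
ft_force: [0.0, 0.4, -1.7]
gripper_width: 15.0
```

Emit:
{"api": "servo_tool", "payload": {
  "gripper": [1,1,1,1,1,1,1,1,1],
  "linear": [
    [-1,2,0],
    [-2,4,0],
    [-2,4,0],
    [-2,4,0],
    [-2,4,0],
    [-2,4,0],
    [-2,4,0],
    [-2,4,0],
    [-1.05,2.05,0]
  ],
  "angular": [
    [0,0,0],
    [0,0,0],
    [0,0,0],
    [0,0,0],
    [0,0,0],
    [0,0,0],
    [0,0,0],
    [0,0,0],
    [0,0,0]
  ]
}}

```text
clock: 5.95
eef_pos: [555.6, 162.4, 332.5]
orientation: [0.226, -3.132, -0.0]
ft_force: [0.3, -1.4, -2.7]
gripper_width: 14.6
```

Emit:
{"api": "servo_tool", "payload": {
  "gripper": [1,1,1,1,1,1,1],
  "linear": [
    [0,0,0],
    [0,0,0],
    [0,0,0],
    [0,0,0],
    [0,0,0],
    [0,0,0],
    [0,0,0]
  ],
  "angular": [
    [0,0,6],
    [0,0,9],
    [0,0,9],
    [0,0,6],
    [0,0,1.6],
    [0,0,0],
    [0,0,0]
  ]
}}

```text
clock: 6.82
eef_pos: [555.4, 160.3, 333.0]
orientation: [-0.638, -3.076, 0.0]
ft_force: [-0.5, -0.5, -1.9]
gripper_width: 15.2
```

Run:
```python
from h import *
s=readout.read_state();d,M=tool_move([556,160,333]);print(s["eef_pos"],s["ft_force"],s["wrist_torque"],s["gripper_width"],d,np.degrees(np.arctan2(M[1,1],M[0,1])),s["joint_positions"])
p=eyes.camera_params("wrist");np.save("w2.npy",p,allow_pickle=True)
im=eyes.get_image("wrist")[:,:,::-1].copy();cv2.imwrite("pics/w2.png",im)
t=eyes.get_image("top")[:,:,::-1].copy();cv2.imwrite("pics/t2.png",t)
for X in [(556,160,75),(574,152,75),(537.6,168,75)]:print(proj(p,X,True))
c=np.zeros((600,800,3),np.uint8)
c[:]=cv2.resize(im[200:410,142:422],(800,600),interpolation=cv2.INTER_CUBIC)
cv2.imwrite("pics/w2b.png",c)
```

```text
[555.36029306 160.29767336 333.04485904] [-0.45220644 -0.49337549 -1.86363626] [-0.10175783 -0.02874339  0.01272324] 15.175668950609284 [-0.07053287 -0.00188689  0.0044745 ] 66.57906859218876 [ 1.60656441e-01  3.28538756e-01  1.61249145e+00 -3.06103992e-05
  1.20077704e+00 -1.00135643e+00]
[283.33753118 216.89415098]
[283.06121421 242.21294017]
[283.40100831 189.86594648]
```

View pics/w2b.png

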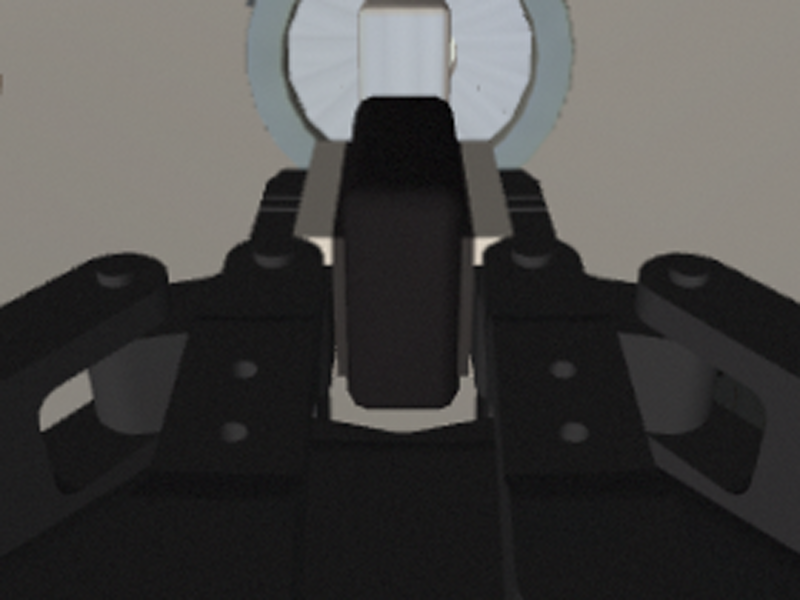

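Run:
```python
from h import *
im=cv2.imread("pics/w2.png");p=eyes.camera_params("scene")
s=eyes.get_image("scene")[:,:,::-1].copy();cv2.imwrite("pics/s2.png",s)
q=proj(p,(556,160,95));print(q);x,y=int(q[0])-40,int(q[1])-45;print(x,y)
c=np.zeros((600,800,3),np.uint8)
c[:,:400]=cv2.resize(im[140:260,243:323],(400,600),interpolation=cv2.INTER_CUBIC)
c[:500,400:]=cv2.resize(s[y:y+100,x:x+80],(400,500),interpolation=cv2.INTER_CUBIC)
cv2.imwrite("pics/c3.png",c)
```

```text
[383.67612411 242.68449909]
343 197
```

View pics/c3.png

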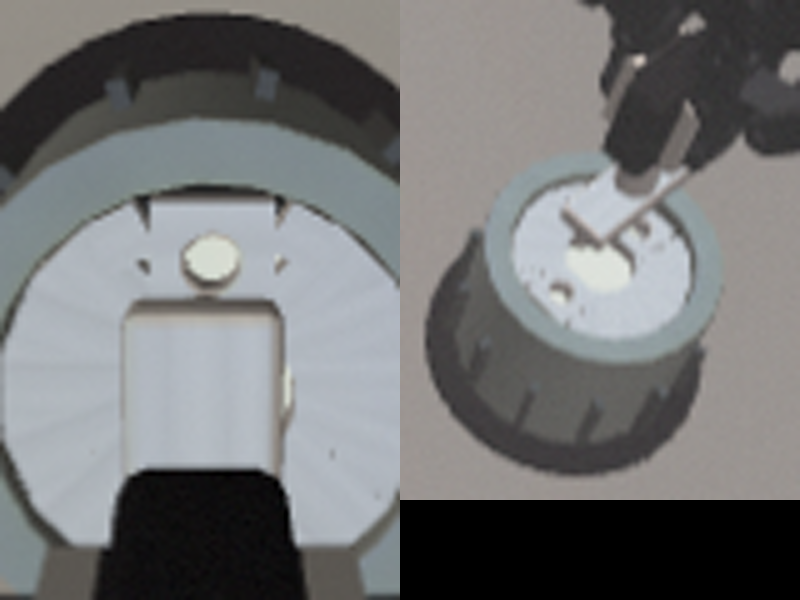

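Run:
```python
from h import *
np.set_printoptions(precision=2,suppress=True)
p=np.load("w2.npy",allow_pickle=True).item()
tcp=np.array([555.36,160.3,333.04]);M=R.from_rotvec(readout.read_state()["orientation"]).as_matrix()
def T(x,y,z): # crop px -> tool coords mm
    return (M.T@(at(p,(243+x/5,140+y/5),z,True)-tcp))
def T2(x,y,z): return (M.T@(at(p,(142+x/2.857,200+y/2.857),z,True)-tcp))
print("hole",T(211,258,75),T(183,258,75),T(240,258,75))
print("bar bottom edge",T(204,300,118.9),"top edge",T(204,314,128.9),"sides top",T(122,380,128.9),T(281,380,128.9))
print("rim outer",T2(247,50,80),T2(575,50,80),"far",T(205,118,80),"bore far",T(205,187,80))
print("topcam hole in tool",M.T@(np.array([537.6,168.2,75])-tcp),M.T@(np.array([574.2,152.3,75])-tcp))
```

```text
hole [ 18.08   1.28 258.04] [ 18.08  -2.71 258.04] [ 18.09   5.42 258.04]
bar bottom edge [ 22.32   0.16 214.14] top edge [ 23.11   0.13 204.14] sides top [ 15.56  -8.97 204.14] [ 15.57   8.7  204.14]
rim outer [  0.22 -39.5  253.04] [  0.28  43.17 253.04] far [ 38.81   0.38 253.04] bore far [ 29.18   0.4  253.04]
topcam hole in tool [ 19.43   0.18 258.04] [-20.48   0.15 258.04]
```

Emit:
{"api": "servo_tool", "payload": {
  "gripper": [1,1,1,1,1,1],
  "linear": [
    [0,0.15,0],
    [0,0,1],
    [0,0,1],
    [0,0,0.6],
    [0,0,0],
    [0,0,0]
  ],
  "angular": [
    [0,0,-0.7],
    [0,0,0],
    [0,0,0],
    [0,0,0],
    [0,0,0],
    [0,0,0]
  ]
}}

```text
clock: 7.72
eef_pos: [556.1, 161.9, 307.2]
orientation: [0.62, 3.08, 0.0]
ft_force: [1.1, -0.6, -2.8]
gripper_width: 15.2
```

Run:
```python
from h import *
s=readout.read_state();print(s["eef_pos"],s["orientation"],s["ft_force"],s["wrist_torque"])
p=eyes.camera_params("wrist");np.save("w3.npy",p,allow_pickle=True);np.save("s3.npy",s,allow_pickle=True)
im=eyes.get_image("wrist")[:,:,::-1].copy();cv2.imwrite("pics/w3.png",im)
sc=eyes.get_image("scene")[:,:,::-1].copy();cv2.imwrite("pics/s3.png",sc)
c=np.zeros((600,800,3),np.uint8)
c[:,:400]=cv2.resize(im[140:260,243:323],(400,600),interpolation=cv2.INTER_CUBIC)
c[:,400:]=cv2.resize(sc[215:275,363:403],(400,600),interpolation=cv2.INTER_CUBIC)
cv2.imwrite("pics/c4.png",c)
```

```text
[556.13093146 161.86744089 307.20196038] [6.19705156e-01 3.07954826e+00 2.97483278e-04] [ 1.12170933 -0.64002616 -2.80467716] [-0.04613634 -0.00651207 -0.04904543]
```

View pics/c4.png

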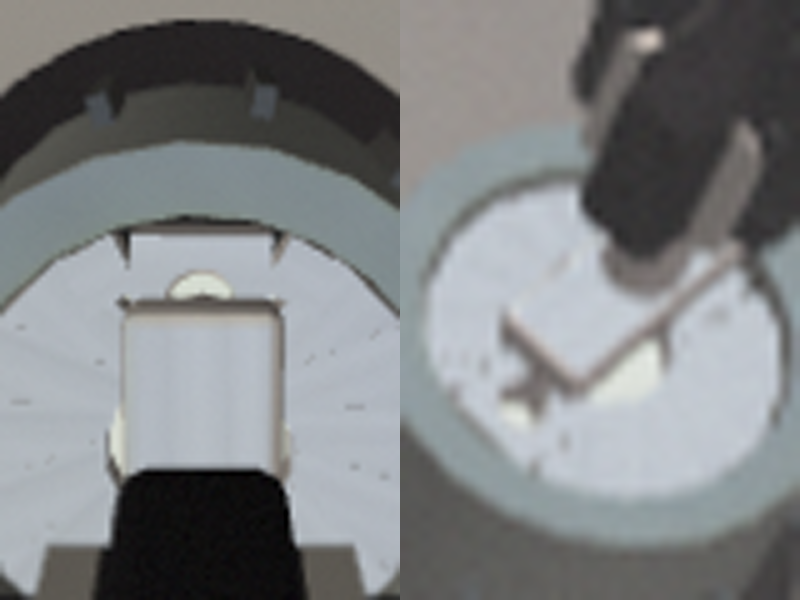

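Run:
```python
from h import *
np.set_printoptions(precision=2,suppress=True)
p=np.load("w3.npy",allow_pickle=True).item();s=np.load("s3.npy",allow_pickle=True).item()
tcp=s["eef_pos"];M=R.from_rotvec(s["orientation"]).as_matrix()
def T(x,y,z): return (M.T@(at(p,(243+x/5,140+y/5),z,True)-tcp))[:2]
dz=tcp[2]-156.1
print("hole far",T(202,272,75),"sides",T(168,296,75),T(235,296,75),"bore",T(107,440,75),T(291,440,75))
print("bar ends",T(203,299,dz-58),T(203,314,dz-48),"rim far",T(203,143,80),"bore far",T(203,218,80),"sides",T(122,380,dz-48),T(283,380,dz-48))
```

```text
hole far [21.63  0.  ] sides [18.5  -4.32] [18.51  4.21] bore [ -0.79 -12.38] [-0.78 11.64]
bar ends [22.39  0.09] [23.06  0.06] rim far [38.81  0.1 ] bore far [29.51  0.11] sides [15.52 -8.92] [15.52  8.96]
```

Emit:
{"api": "servo_tool", "payload": {
  "gripper": [1,1,1,1,1],
  "linear": [
    [-0.03,-0.02,0.3],
    [0,0,0.3],
    [0,0,0.2],
    [0,0,0.1],
    [0,0,0]
  ],
  "angular": [
    [0,0,0],
    [0,0,0],
    [0,0,0],
    [0,0,0],
    [0,0,0]
  ]
}}

```text
clock: 8.45
eef_pos: [556.2, 161.6, 298.0]
orientation: [-0.62, -3.08, -0.0]
ft_force: [-0.0, -0.6, -2.6]
gripper_width: 14.9
```

Emit:
{"api": "servo_tool", "payload": {
  "gripper": [1,1,1],
  "linear": [
    [0,0,0.1],
    [0,0,0.1],
    [0,0,0]
  ],
  "angular": [
    [0,0,0],
    [0,0,0],
    [0,0,0]
  ]
}}

```text
clock: 8.82
eef_pos: [556.2, 161.5, 296.0]
orientation: [-0.62, -3.08, -0.0]
ft_force: [-0.1, 0.4, -2.4]
gripper_width: 14.9
```

Emit:
{"api": "servo_tool", "payload": {
  "gripper": [1,1,1,1,1],
  "linear": [
    [0,0,0.1],
    [0,0,0.1],
    [0,0,0.1],
    [0,0,0.1],
    [0,0,0]
  ],
  "angular": [
    [0,0,0],
    [0,0,0],
    [0,0,0],
    [0,0,0],
    [0,0,0]
  ]
}}

```text
clock: 9.45
eef_pos: [556.2, 161.5, 292.0]
orientation: [-0.62, -3.08, -0.0]
ft_force: [0.3, 0.3, -1.9]
gripper_width: 14.8
```

```bash
cat > st.py <<'E'
from h import *
np.set_printoptions(precision=3,suppress=True)
s=readout.read_state();M=R.from_rotvec(s["orientation"]).as_matrix()
print(s["clock"],s["eef_pos"],"F",s["ft_force"],"T",s["wrist_torque"],"Ftool",M.T@s["ft_force"],"yaw",np.degrees(np.arctan2(M[1,1],M[0,1])),"q6",s["joint_positions"][5],s["gripper_width"])
E
python3 st.py
```

```text
9.45 [556.164 161.546 291.995] F [ 0.307  0.261 -1.928] T [-0.011 -0.022  0.018] Ftool [-0.182  0.36   1.928] yaw 67.24417332861515 q6 -1.0111393618027211 14.799870773714135
```

Emit:
{"api": "servo_tool", "payload": {
  "gripper": [1,1,1,1,1,1],
  "linear": [
    [0,0.013,0],
    [0,0.013,0],
    [0,0.013,0],
    [0,0.013,0],
    [0,0.013,0],
    [0,0,0]
  ],
  "angular": [
    [0,0,3],
    [0,0,3],
    [0,0,3],
    [0,0,3],
    [0,0,3],
    [0,0,0]
  ],
  "squeeze": 90
}}

```text
clock: 10.2
eef_pos: [556.3, 161.9, 292.1]
orientation: [-1.015, -2.973, 0.001]
ft_force: [-1.0, -1.5, -2.1]
gripper_width: 15.1
```

```bash
python3 st.py
```

```text
10.2 [556.35  161.933 292.067] F [-1.026 -1.469 -2.092] T [-0.246  0.121 -0.024] Ftool [-0.087 -1.788  2.093] yaw 52.29126141674676 q6 -0.7491006377384498 15.089408593358328
```

Emit:
{"api": "servo_tool", "payload": {
  "gripper": [1,1,1],
  "linear": [
    [0,0.013,0],
    [0,0.013,0],
    [0,0,0]
  ],
  "angular": [
    [0,0,3],
    [0,0,3],
    [0,0,0]
  ]
}}

```text
clock: 10.58
eef_pos: [556.5, 162.1, 292.1]
orientation: [-1.168, -2.916, 0.001]
ft_force: [-1.5, -0.8, -1.2]
gripper_width: 14.8
```

```bash
python3 st.py
```

```text
10.575 [556.469 162.11  292.067] F [-1.483 -0.821 -1.244] T [-0.281  0.163  0.031] Ftool [ 0.505 -1.617  1.246] yaw 46.329128517191755 q6 -0.6447649787151147 14.757886845848645
```

Emit:
{"api": "servo_tool", "payload": {
  "gripper": [1,1,1],
  "linear": [
    [0,0.008,0],
    [0,0.008,0],
    [0,0,0]
  ],
  "angular": [
    [0,0,2],
    [0,0,2],
    [0,0,0]
  ]
}}

```text
clock: 10.95
eef_pos: [556.6, 162.3, 292.0]
orientation: [-1.271, -2.872, 0.001]
ft_force: [-1.9, -1.4, -1.1]
gripper_width: 15.1
```

```bash
python3 st.py
```

```text
10.95 [556.561 162.251 292.024] F [-1.852 -1.405 -1.092] T [-0.501  0.325  0.048] Ftool [ 0.206 -2.315  1.094] yaw 42.24751562592028 q6 -0.5733593096789072 15.107884911754624
```

Emit:
{"api": "servo_tool", "payload": {
  "gripper": [1,1,1],
  "linear": [
    [0,0,0],
    [0,0.008,0],
    [0,0,0]
  ],
  "angular": [
    [0,0,2],
    [0,0,2],
    [0,0,0]
  ]
}}

```text
clock: 11.32
eef_pos: [556.8, 162.4, 292.1]
orientation: [-1.372, -2.826, 0.0]
ft_force: [-1.9, -2.7, -1.8]
gripper_width: 14.8
```

```bash
python3 st.py
```

```text
11.325 [556.802 162.438 292.058] F [-1.925 -2.668 -1.844] T [-0.55   0.399  0.065] Ftool [-0.905 -3.163  1.845] yaw 38.22453723820171 q6 -0.5031975988323493 14.790398934197968
```

Emit:
{"api": "servo_tool", "payload": {
  "gripper": [1,1,1],
  "linear": [
    [0,0.008,0],
    [0,0,0],
    [0,0,0]
  ],
  "angular": [
    [0,0,2],
    [0,0,2],
    [0,0,0]
  ]
}}

```text
clock: 11.7
eef_pos: [556.9, 162.6, 292.1]
orientation: [-1.469, -2.777, -0.0]
ft_force: [-1.6, -2.0, -0.9]
gripper_width: 14.6
```

```bash
python3 st.py
```

```text
11.7 [556.91  162.552 292.071] F [-1.55  -2.007 -0.936] T [-0.587  0.34   0.027] Ftool [-0.788 -2.41   0.936] yaw 34.22330647824331 q6 -0.43328537147359836 14.607493060253379
```

Emit:
{"api": "servo_tool", "payload": {
  "gripper": [1,1,1],
  "linear": [
    [0,0.008,0],
    [0,0,0],
    [0,0,0]
  ],
  "angular": [
    [0,0,2],
    [0,0,2],
    [0,0,0]
  ]
}}

```text
clock: 12.08
eef_pos: [557.0, 162.6, 292.1]
orientation: [1.566, 2.724, 0.0]
ft_force: [-1.3, -3.2, -1.7]
gripper_width: 15.0
```

```bash
python3 st.py
```

```text
12.075 [556.973 162.569 292.086] F [-1.263 -3.247 -1.667] T [-0.575  0.405  0.068] Ftool [-2.17  -2.726  1.667] yaw 30.218982353266547 q6 -0.36334266094410395 15.022892778383474
```

Emit:
{"api": "servo_tool", "payload": {
  "gripper": [1,1,1],
  "linear": [
    [0,0.008,0],
    [0,0,0],
    [0,0,0]
  ],
  "angular": [
    [0,0,2],
    [0,0,2],
    [0,0,0]
  ]
}}

```text
clock: 12.45
eef_pos: [557.0, 162.6, 292.1]
orientation: [-1.66, -2.667, -0.0]
ft_force: [-1.9, -2.4, -2.0]
gripper_width: 15.1
```

```bash
python3 st.py
```

```text
12.45 [557.025 162.618 292.097] F [-1.854 -2.417 -2.004] T [-0.649  0.435  0.128] Ftool [-1.348 -2.732  2.003] yaw 26.22495757732131 q6 -0.293577617789965 15.069547035015475
```

Emit:
{"api": "servo_tool", "payload": {
  "gripper": [1,1],
  "linear": [
    [0,0,0],
    [0,0,0]
  ],
  "angular": [
    [0,0,1],
    [0,0,0]
  ]
}}

```text
clock: 12.7
eef_pos: [557.0, 162.6, 292.1]
orientation: [-1.683, -2.653, -0.0]
ft_force: [-1.3, -2.8, -2.1]
gripper_width: 14.9
```

```bash
python3 st.py
```

```text
12.7 [557.01  162.628 292.086] F [-1.31  -2.816 -2.144] T [-0.675  0.387  0.062] Ftool [-1.989 -2.385  2.143] yaw 25.23488613151446 q6 -0.27631561162806967 14.916936407918387
```

Just noise; the ring is still sliding.

Emit:
{"api": "servo_tool", "payload": {
  "gripper": [1,1,1],
  "linear": [
    [0,0.008,0],
    [0,0,0],
    [0,0,0]
  ],
  "angular": [
    [0,0,1.5],
    [0,0,1.5],
    [0,0,0]
  ]
}}

```text
clock: 13.08
eef_pos: [557.1, 162.7, 292.1]
orientation: [-1.752, -2.608, -0.0]
ft_force: [-2.9, -4.3, -1.0]
gripper_width: 14.7
```

```bash
python3 st.py
```

```text
13.075 [557.087 162.651 292.093] F [-2.876 -4.293 -0.98 ] T [-0.637  0.413  0.064] Ftool [-2.886 -4.286  0.98 ] yaw 22.22406808274285 q6 -0.2237587326302943 14.65907274738857
```

Emit:
{"api": "servo_tool", "payload": {
  "gripper": [1,1,1],
  "linear": [
    [-0.02,-0.03,0],
    [0,0,0],
    [0,0,0]
  ],
  "angular": [
    [0,0,1.5],
    [0,0,1.5],
    [0,0,0]
  ]
}}

```text
clock: 13.45
eef_pos: [556.8, 162.4, 292.1]
orientation: [-1.819, -2.561, -0.0]
ft_force: [-2.4, -2.8, -2.1]
gripper_width: 14.6
```

```bash
python3 st.py
```

```text
13.45 [556.838 162.45  292.1  ] F [-2.41  -2.818 -2.06 ] T [-0.479  0.474  0.067] Ftool [-1.868 -3.203  2.059] yaw 19.224013754724652 q6 -0.17189374039263922 14.590652864905817
```

Emit:
{"api": "servo_tool", "payload": {
  "gripper": [1,1,1],
  "linear": [
    [-0.02,0,0],
    [0,0,0],
    [0,0,0]
  ],
  "angular": [
    [0,0,1.5],
    [0,0,1.5],
    [0,0,0]
  ]
}}

```text
clock: 13.82
eef_pos: [556.9, 162.3, 292.1]
orientation: [-1.886, -2.512, -0.001]
ft_force: [-2.4, -0.3, -2.2]
gripper_width: 15.2
```

```bash
python3 st.py
```

```text
13.825 [556.927 162.343 292.101] F [-2.414 -0.333 -2.238] T [-0.249  0.52   0.045] Ftool [ 0.353 -2.412  2.238] yaw 16.22292323160647 q6 -0.11987259741045353 15.223647077591835
```

Emit:
{"api": "servo_tool", "payload": {
  "gripper": [1,1,1],
  "linear": [
    [0,0,0],
    [0,0,0],
    [0,0,0]
  ],
  "angular": [
    [0,0,1.5],
    [0,0,1.5],
    [0,0,0]
  ]
}}

```text
clock: 14.2
eef_pos: [556.9, 162.3, 292.1]
orientation: [-1.951, -2.462, -0.0]
ft_force: [-2.0, -0.7, -2.9]
gripper_width: 15.1
```

```bash
python3 st.py
```

```text
14.2 [556.93  162.323 292.079] F [-2.036 -0.738 -2.892] T [-0.181  0.539  0.021] Ftool [-0.253 -2.151  2.892] yaw 13.22605431894545 q6 -0.06751976992885887 15.13678492291039
```

Emit:
{"api": "servo_tool", "payload": {
  "gripper": [1,1,1],
  "linear": [
    [0,0,0],
    [0,0,0],
    [0,0,0]
  ],
  "angular": [
    [0,0,1.5],
    [0,0,1.5],
    [0,0,0]
  ]
}}

```text
clock: 14.58
eef_pos: [557.0, 162.3, 292.1]
orientation: [-2.015, -2.41, -0.0]
ft_force: [-2.3, 0.4, -1.9]
gripper_width: 15.2
```

```bash
python3 st.py
```

```text
14.575 [556.984 162.251 292.102] F [-2.295  0.435 -1.881] T [-0.095  0.624  0.049] Ftool [ 0.835 -2.181  1.88 ] yaw 10.225239615848174 q6 -0.01514114220121937 15.206998771134673
```

Emit:
{"api": "servo_tool", "payload": {
  "gripper": [1,1,1],
  "linear": [
    [0,-0.02,0],
    [0,0,0],
    [0,0,0]
  ],
  "angular": [
    [0,0,1.5],
    [0,0,1.5],
    [0,0,0]
  ]
}}

```text
clock: 14.95
eef_pos: [556.9, 162.2, 292.1]
orientation: [2.077, 2.357, 0.001]
ft_force: [-2.0, -0.3, -2.9]
gripper_width: 15.0
```

```bash
python3 st.py
```

```text
14.95 [556.851 162.221 292.125] F [-2.027 -0.287 -2.909] T [0.036 0.519 0.147] Ftool [-0.03  -2.048  2.908] yaw 7.237620334065656 q6 0.03704325154908198 14.968796223820497
```

Emit:
{"api": "servo_tool", "payload": {
  "gripper": [1,1],
  "linear": [
    [0,0,0],
    [0,0,0]
  ],
  "angular": [
    [0,0,1],
    [0,0,0]
  ]
}}

```text
clock: 15.2
eef_pos: [556.9, 162.2, 292.1]
orientation: [2.097, 2.339, 0.001]
ft_force: [-1.8, 0.7, -3.5]
gripper_width: 15.1
```

```bash
python3 st.py
```

```text
15.2 [556.852 162.221 292.138] F [-1.838  0.708 -3.526] T [0.094 0.44  0.233] Ftool [ 0.903 -1.751  3.526] yaw 6.242767404753357 q6 0.05442750089437909 15.081847684724687
```

Emit:
{"api": "servo_tool", "payload": {
  "gripper": [1,1],
  "linear": [
    [0,0,0],
    [0,0,0]
  ],
  "angular": [
    [0,0,1],
    [0,0,0]
  ]
}}

```text
clock: 15.45
eef_pos: [556.8, 162.2, 292.1]
orientation: [2.117, 2.321, 0.001]
ft_force: [-2.4, -0.8, -3.3]
gripper_width: 15.0
```

```bash
python3 st.py
```

```text
15.45 [556.832 162.215 292.137] F [-2.429 -0.803 -3.323] T [0.138 0.412 0.297] Ftool [-0.578 -2.493  3.322] yaw 5.243087867514527 q6 0.07186075035997719 15.011280414256923
```

Emit:
{"api": "servo_tool", "payload": {
  "gripper": [1],
  "linear": [
    [0,0,0]
  ],
  "angular": [
    [0,0,0]
  ]
}}

```text
clock: 15.58
eef_pos: [556.8, 162.2, 292.1]
orientation: [2.117, 2.321, 0.001]
ft_force: [-1.5, 1.3, -3.1]
gripper_width: 15.4
```

```bash
python3 st.py
```

```text
15.575 [556.831 162.203 292.131] F [-1.485  1.265 -3.125] T [0.197 0.391 0.273] Ftool [ 1.395 -1.364  3.125] yaw 5.249430212055019 q6 0.07170919264409739 15.402060945789456
```

Emit:
{"api": "servo_tool", "payload": {
  "gripper": [1,1,1],
  "linear": [
    [0,0,0],
    [0,0,0],
    [0,0,0]
  ],
  "angular": [
    [0,0,0.7],
    [0,0,0],
    [0,0,0]
  ]
}}

```text
clock: 15.95
eef_pos: [556.8, 162.2, 292.1]
orientation: [2.132, 2.308, 0.001]
ft_force: [-1.0, 1.6, -3.4]
gripper_width: 14.9
```

```bash
python3 st.py; python3 -c "
from rig import eyes;eyes.get_image('top')"; python3 st.py
```

```text
15.95 [556.837 162.19  292.103] F [-1.03   1.562 -3.407] T [0.192 0.379 0.278] Ftool [ 1.638 -0.903  3.407] yaw 4.546935791107898 q6 0.08395716967291601 14.889868727063691
16.0 [556.837 162.203 292.124] F [-1.545  0.736 -2.482] T [0.236 0.334 0.353] Ftool [ 0.856 -1.482  2.482] yaw 4.548642481456028 q6 0.08395054883594584 15.16679287675764
```

Emit:
{"api": "servo_tool", "payload": {
  "gripper": [1,1],
  "linear": [
    [0,0,0],
    [0,0,0]
  ],
  "angular": [
    [0,0,0.4],
    [0,0,0]
  ]
}}

```text
clock: 16.25
eef_pos: [556.9, 162.2, 292.1]
orientation: [2.14, 2.3, 0.001]
ft_force: [-1.1, 1.1, -3.4]
gripper_width: 15.2
```

```bash
python3 -c "
from rig import eyes,readout
import numpy as np
a=[]
for i in range(8): a.append(readout.read_state()['wrist_torque'][2]);eyes.get_image('top')
print(np.round(a,3),np.mean(a))"; python3 st.py
```

```text
[0.387 0.4   0.354 0.373 0.345 0.423 0.391 0.383] 0.3819193660169659
16.65 [556.834 162.156 292.124] F [-1.121  0.783 -3.326] T [0.315 0.261 0.376] Ftool [ 0.862 -1.063  3.326] yaw 4.14569102215941 q6 0.09096128806180771 15.114189109263906
```

Emit:
{"api": "servo_tool", "payload": {
  "gripper": [1,1,1,1,1],
  "linear": [
    [0,0,0],
    [0,0,0],
    [0,0,0],
    [0,0,0],
    [0,0,0]
  ],
  "angular": [
    [0,0,-1.5],
    [0,0,-1.5],
    [0,0,-1.5],
    [0,0,0],
    [0,0,0]
  ]
}}

```text
clock: 17.27
eef_pos: [556.8, 162.0, 292.2]
orientation: [2.048, 2.382, -0.0]
ft_force: [-1.4, -0.3, -2.3]
gripper_width: 15.4
```

```bash
python3 -c "
from rig import eyes,readout
import numpy as np
a=[]
for i in range(6): a.append(readout.read_state()['wrist_torque'][2]);eyes.get_image('top')
print(np.round(a,3),np.mean(a))"; python3 st.py
```

```text
[0.058 0.142 0.026 0.061 0.045 0.045] 0.06312393525023693
17.575 [556.809 162.034 292.201] F [-1.836 -0.19  -0.811] T [-0.073  0.275  0.056] Ftool [ 0.088 -1.844  0.811] yaw 8.648351867327422 q6 0.01249360206735913 15.299304514802156
```

Emit:
{"api": "servo_tool", "payload": {
  "gripper": [1,1,1],
  "linear": [
    [0,-0.02,0],
    [0,0,0],
    [0,0,0]
  ],
  "angular": [
    [0,0,-1.5],
    [0,0,0],
    [0,0,0]
  ]
}}

```text
clock: 17.95
eef_pos: [556.8, 162.1, 292.2]
orientation: [2.016, 2.409, 0.001]
ft_force: [0.1, -0.5, -2.4]
gripper_width: 14.9
```

```bash
python3 -c "
from rig import eyes,readout
import numpy as np
a=[]
for i in range(6): a.append(readout.read_state()['wrist_torque']);eyes.get_image('top')
print(np.mean(a,0))"; python3 st.py
```

```text
[-0.00036516  0.00418898  0.00648375]
18.25 [556.639 162.131 292.136] F [ 0.105 -0.317 -1.685] T [-0.024 -0.019  0.051] Ftool [-0.33   0.047  1.685] yaw 10.145042497023455 q6 -0.013720446181058051 15.190359977520755
```

Emit:
{"api": "servo_tool", "payload": {
  "gripper": [1,1,1,1,1,1,1,1,1],
  "linear": [
    [0,0,-0.2],
    [0,0,-0.3],
    [0,0,-0.4],
    [0,0,-0.5],
    [0,0,-0.8],
    [0,0,-1],
    [0,0,-1],
    [0,0,-0.8],
    [0,0,0]
  ],
  "angular": [
    [0,0,0],
    [0,0,0],
    [0,0,0],
    [0,0,0],
    [0,0,0],
    [0,0,0],
    [0,0,0],
    [0,0,0],
    [0,0,0]
  ]
}}

```text
clock: 19.38
eef_pos: [556.8, 162.2, 343.1]
orientation: [2.016, 2.408, 0.002]
ft_force: [0.0, -0.2, -1.5]
gripper_width: 14.7
```

Emit:
{"api": "servo_tool", "payload": {
  "gripper": [1,1,1,1,1,1,1,1,1,1],
  "linear": [
    [0,0,0],
    [0,0,0],
    [0,0,0],
    [0,0,0],
    [0,0,0],
    [0,0,0],
    [0,0,0],
    [0,0,0],
    [0,0,0],
    [0,0,0]
  ],
  "angular": [
    [0,0,-6],
    [0,0,-9],
    [0,0,-10],
    [0,0,-10],
    [0,0,-10],
    [0,0,-10],
    [0,0,-10],
    [0,0,-10],
    [0,0,-8],
    [0,0,-5]
  ]
}}

```text
clock: 20.62
eef_pos: [556.4, 162.1, 341.6]
orientation: [0.228, -3.132, 0.0]
ft_force: [-0.6, -0.4, -2.3]
gripper_width: 15.1
```

```bash
python3 st.py; python3 -c "
from h import *
print(tool_move([442.2,-179.6,343])[0])"
```

```text
20.625 [556.395 162.077 341.626] F [-0.586 -0.392 -2.333] T [ 0.013 -0.013 -0.037] Ftool [ 0.634 -0.303  2.334] yaw 98.3284688189902 q6 -1.5527808905317873 15.07944151812499
[ 16.2483342  -32.15322458  -0.12198611]
```

Emit:
{"api": "servo_tool", "payload": {
  "gripper": [1,1,1,1,1,1,1,1,1,1],
  "linear": [
    [1,-2,0],
    [2,-4,0],
    [2,-4,0],
    [2,-4,0],
    [2,-4,0],
    [2,-4,0],
    [2,-4,0],
    [2,-4,0],
    [1.25,-2.15,0],
    [0,0,0]
  ],
  "angular": [
    [0,0,0],
    [0,0,0],
    [0,0,0],
    [0,0,0],
    [0,0,0],
    [0,0,0],
    [0,0,0],
    [0,0,0],
    [0,0,0],
    [0,0,0]
  ]
}}

```text
clock: 21.88
eef_pos: [439.8, -181.0, 341.9]
orientation: [0.216, -3.133, 0.0]
ft_force: [0.3, -0.2, -2.7]
gripper_width: 14.8
```

Emit:
{"api": "servo_tool", "payload": {
  "gripper": [1,1],
  "linear": [
    [0,0,0],
    [0,0,0]
  ],
  "angular": [
    [0,0,0],
    [0,0,0]
  ]
}}

```text
clock: 22.12
eef_pos: [441.2, -178.5, 342.0]
orientation: [0.224, -3.133, -0.001]
ft_force: [-0.3, 0.5, -2.1]
gripper_width: 15.1
```

```bash
python3 st.py; python3 -c "
from h import *
print(tool_move([442.2,-179.6,234.5])[0])
np.save('w5.npy',eyes.camera_params('wrist'),allow_pickle=True);np.save('s5.npy',readout.read_state(),allow_pickle=True)
im=eyes.get_image('wrist')[:,:,::-1].copy()
cv2.imwrite('pics/w5.png',cv2.resize(im[150:300,183:383],(800,600),interpolation=cv2.INTER_CUBIC))"
```

```text
22.125 [ 441.222 -178.462  342.042] F [-0.256  0.484 -2.116] T [ 0.016 -0.002 -0.011] Ftool [0.184 0.514 2.117] yaw 98.18431871321748 q6 -2.2446123447250304 15.079411992869936
[-0.08132529 -0.13165275 10.75410921]
```

View pics/w5.png

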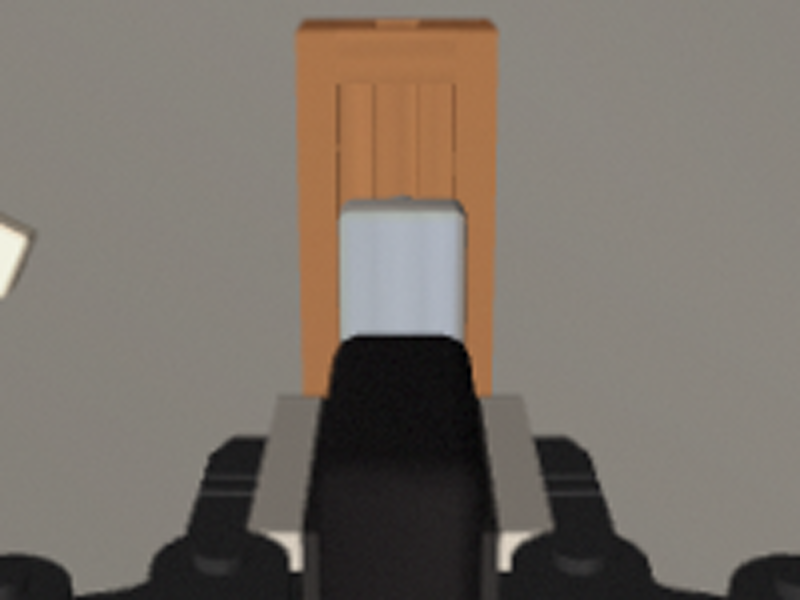

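Emit:
{"api": "servo_tool", "payload": {
  "gripper": [1,1,1,1,1,1,1,1],
  "linear": [
    [-0.08,-0.12,1],
    [0,0,2],
    [0,0,2],
    [0,0,2],
    [0,0,1],
    [0,0,0.5],
    [0,0,0.3],
    [0,0,0]
  ],
  "angular": [
    [0,0,0],
    [0,0,0],
    [0,0,0],
    [0,0,0],
    [0,0,0],
    [0,0,0],
    [0,0,0],
    [0,0,0]
  ]
}}

```text
clock: 23.18
eef_pos: [442.4, -180.3, 254.4]
orientation: [-0.223, 3.133, -0.0]
ft_force: [1.1, -0.7, -1.9]
gripper_width: 14.9
```

Emit:
{"api": "servo_tool", "payload": {
  "gripper": [1,1,1,1,1,1],
  "linear": [
    [0,0,0.5],
    [0,0,0.5],
    [0,0,0.5],
    [0,0,0.3],
    [0,0,0.1],
    [0,0,0]
  ],
  "angular": [
    [0,0,0],
    [0,0,0],
    [0,0,0],
    [0,0,0],
    [0,0,0],
    [0,0,0]
  ]
}}

```text
clock: 23.92
eef_pos: [442.3, -180.3, 235.0]
orientation: [0.223, -3.134, -0.0]
ft_force: [0.1, -0.1, -2.4]
gripper_width: 14.8
```

```bash
python3 st.py
```

```text
23.925 [ 442.281 -180.258  235.022] F [ 0.071 -0.106 -2.414] T [-0.012 -0.064  0.003] Ftool [-0.056 -0.116  2.414] yaw 98.14552647551095 q6 -2.245918484817859 14.841302620809623
```

Emit:
{"api": "servo_tool", "payload": {
  "gripper": [1,1],
  "linear": [
    [0,0,0.08],
    [0,0,0]
  ],
  "angular": [
    [0,0,0],
    [0,0,0]
  ]
}}

```text
clock: 24.18
eef_pos: [442.2, -180.2, 234.3]
orientation: [-0.223, 3.134, 0.0]
ft_force: [0.3, 0.3, -2.8]
gripper_width: 15.5
```

Emit:
{"api": "servo_tool", "payload": {
  "gripper": [0.7,0.5,0.5,0.5],
  "linear": [
    [0,0,0],
    [0,0,0],
    [0,0,0],
    [0,0,0]
  ],
  "angular": [
    [0,0,0],
    [0,0,0],
    [0,0,0],
    [0,0,0]
  ]
}}

```text
clock: 24.68
eef_pos: [442.3, -180.3, 234.4]
orientation: [-0.223, 3.133, -0.0]
ft_force: [-0.6, -0.1, 0.2]
gripper_width: 42.5
```

Emit:
{"api": "servo_tool", "payload": {
  "gripper": [0.5,0.5,0.5,0.3,0,0,0,0],
  "linear": [
    [0,0,-1],
    [0,0,-2],
    [0,0,-2],
    [0,0,-2],
    [0,0,-2],
    [0,0,-2],
    [0,0,-2],
    [0,0,0]
  ],
  "angular": [
    [0,0,0],
    [0,0,0],
    [0,0,0],
    [0,0,0],
    [0,0,0],
    [0,0,0],
    [0,0,0],
    [0,0,0]
  ]
}}

```text
clock: 25.68
eef_pos: [442.6, -180.4, 366.2]
orientation: [-0.223, 3.13, -0.004]
ft_force: [0.8, -0.3, -0.6]
gripper_width: 84.9
```

```bash
python3 st.py; python3 -c "
from h import *
w=eyes.get_image('wrist')[:,:,::-1];t=eyes.get_image('top')[:,:,::-1];s=eyes.get_image('scene')[:,:,::-1]
c=np.zeros((600,800,3),np.uint8)
c[:,:400]=cv2.resize(w[150:360,213:353],(400,600),interpolation=cv2.INTER_CUBIC)
c[:300,400:]=cv2.resize(s[120:210,205:325],(400,300),interpolation=cv2.INTER_CUBIC)
c[300:,400:]=cv2.resize(t[165:255,150:270],(400,300),interpolation=cv2.INTER_CUBIC)
cv2.imwrite('pics/fin.png',c)"
```

```text
25.675 [ 442.624 -180.441  366.203] F [ 0.759 -0.256 -0.643] T [-0.017 -0.048 -0.002] Ftool [-0.713 -0.359  0.646] yaw 98.15042932031952 q6 -2.245942156700653 84.93539345921616
```

View pics/fin.png

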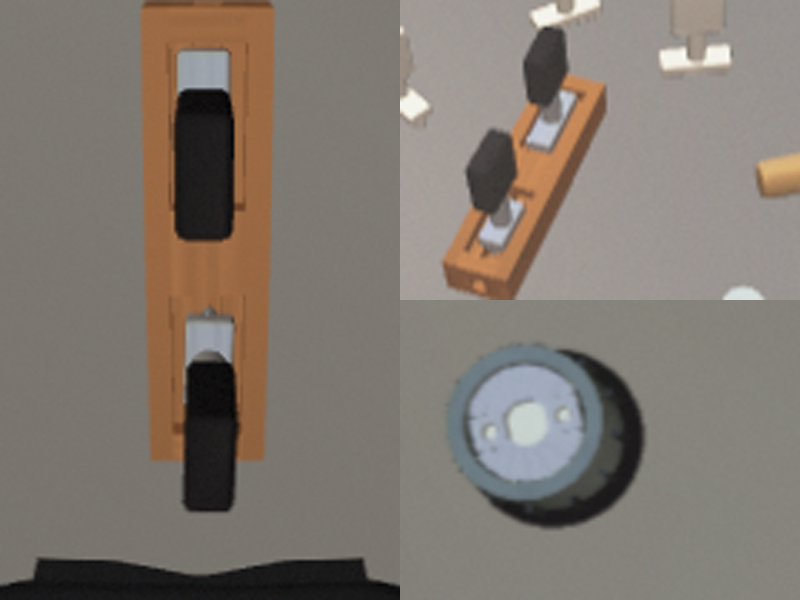

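```bash
python3 -c "
from rig import workorder;print(workorder.hand_in())"
```

```text
the job is handed in; nothing more can be done
None
```

I took the larger spanner from the nearer well, fitted its pins about 7 mm into the ring's holes and turned the ring clockwise to its stop. I then nipped it up, backed the torque off, lifted the spanner out and stood it back in the same well. The job was handed in at about 26 s on the robot's clock.

- **Nip-up torque:** the torque stayed near 0.06 N m while the ring turned, then climbed steadily at the stop. It peaked at a mean of 0.38 N m over eight readings (0.345 to 0.423), slightly above the 0.35 target and below the 0.6 limit. Single readings were noisy by about 0.03 N m. After backing off, the mean was 0.006 N m.
- **Force on the lamp:** the end-of-move readings I took during turning showed only a few newtons.
- **Final pictures:** the larger spanner stands upright with its bar seated in its well. The smaller spanner is in place and the arm is about 130 mm clear. The cast was outside the final crops, so I did not recheck it; the arm never worked near it.
- **Ring angle:** the top view shows the ring turned by about 53°, slightly less than the spanner turned, which fits the play of the pins in the holes. I judged the stop reached from the rise in torque, since the ring joint cannot be read directly.

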